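Bring the specimen carrier round the wire rail and run the camera head over it

ROBOT

A 6-joint arm with a two-finger parallel gripper is mounted at the origin on the work surface. World frame = base frame: x ahead of the robot, y to its left, z up, the work surface at z = 0. Lengths are in mm, angles in rad, forces in N, time in s.
With the tool pointing down it reaches from about 300 to 775 mm from the base axis. Payload 14.6 kg.
Tool frame: the origin (TCP) lies on the centre line of the jaws, within the pads' length; the fingertips stand 19 mm ahead of it and the grasp point (between the pads) is the TCP (bot.tip_reach is the distance from the TCP to the fingertips, in mm); y points along the fingers, x is the direction in which the jaws open and shut, and the axes are right-handed (so a half turn about y gives the same grasp; the last joint's range is limited). The gripper opens to 85 mm and grips with 20 to 120 N. Pads are 22 mm wide; open, the fingers measure 114 mm over their backs; the gripper's body (76 mm by 85 mm) begins 54 mm behind the grasp point. The pads swing forward as they close: fully open they stand 13 mm farther back than shut.
Start: joints at [1.185, 0.3, 1.521, -0, 1.321, -0.067], TCP at [172.382, 522.278, 250.281] pointing down, gripper open.
Joint ranges: [-3.03, 3.03], [-0.79, 2.21], [0.23, 2.52], [-1.04, 4.18], [0, 3.07], [-2.55, 2.55]. Speed limits (rad/s): [2.22, 2.22, 2.57, 3.14, 3.14, 3.14].

INTERFACE

Orientations are given as a unit quaternion [w, x, y, z].
In Python, from rig import bot gives the robot as it stands. Calls block until the motion is done:
- bot.move_to(position, orientation): joint-space move of the TCP to a pose.
- bot.servo_line(position, attitude=None, speed=150, until_force=None): straight line of the TCP; attitude=None keeps the orientation; speed is the mean speed in mm/s. With until_force (N) it stops when the force on the tool has changed by that much, and returns True; else False.
- bot.move_joints(angles): joint-space move.
- bot.move_gripper(opening, grip_force=None): finger opening in mm; grip_force is the grip in N (None keeps the last); returns when the fingers have stopped.
- bot.dwell(seconds).
- bot.ik(position, orientation): joint angles nearest the present ones, or None.
- bot.read_state(): the state.
- bot.read_camera(name): name is "scene" or "side" or "wrist"; returns a dict with "image" (384x512x3 uint8, blue, green, red), "depth" (384x512 float32, mm along the optical axis (not along the pixel's ray), 0 where there is no reading), "fovy" (degrees; the focal length in pixels is half the picture's height over the tangent of half this angle, whatever the lens; pixels are square), "cx", "cy" (the principal point, pixels), "k1" (the pictures are not rectified: a ray, as slopes to the right and down, at radius r is drawn at 1 + k1 r^2 times it, then the intrinsics apply), "eye" and "attitude" of the camera in the world; the wrist camera has in their place "mount" (4x4, takes a point from camera to tool coordinates, whose origin is the TCP and whose axes are the tool frame's). Camera axes: x right, y down, z forward; pixel columns grow to the right and rows downward; lengths in mm; the calibration is good to about 2 mm. A picture is of the moment at which its call begins: read the wrist's pose just before it.
A pose or a line that the arm cannot do raises bot.MotionError and nothing moves.
- bot.finish_job(): hands the job in, once; it reports no verdict.
The state is a dict: "clock": time; "joint_positions": joint angles; "qvel": joint speeds; "effort": joint torques, N m; "ee_pos": TCP position; "tool_rot": TCP orientation; "ft_force": force on the tool from outside, world axes, zero at the start; "moment": the same for the moment, N m; "grip_width": finger opening in mm.
Only numpy, scipy, OpenCV 4.12 (cv2) and the standard library are available. Lean on these libraries where they do the work, as an engineer would, in place of code of your own. Each camera call takes 0.05 s, during which the arm holds its last target. There are 200 camera calls.

TASK

Slide the specimen carrier along the bent wire rail, around both corners, until it is right up against the stop plate at the far end under the boom, and let it hang there. Then turn the knob on top of the camera head clockwise until the head has run fully home to the end of its travel. Leave the jar, dish and other loose things on the table where they stand.

Things in the scene. Friction and masses are not known exactly. Their poses are not given: they have to be found in the camera images.
- stand: Fixed viewing stand: white base plate 240 x 360 x 12 mm with a bent wire rail. Origin on the table (plate: x -110 to 130, y -180 to 180 mm); its y axis points towards the robot, give or take 15 degrees, x to the robot's left, z up. The rail, steel 8 mm thick, is level, its axis at z = 100 mm; seen from above it runs straight (-50, 150) to (-50, 45) to (50, -55) to (50, -145) mm and is held only at its two ends, where it bends down.
- corner1 (a point): First corner of the rail's axis, at stand (-50, 45, 100) mm. The rail turns 45 degrees here, rounded to 20 mm radius. The starting stretch lies to its stand +y, with a like stop plate near the starting end (stand y = 122 to 128 mm).
- corner2 (a point): Second corner of the rail's axis, at stand (50, -55, 100) mm; it turns back 45 degrees, same radius, so the last stretch again runs along the stand's -y, under the boom.
- stop_face (a point): On the rail's axis, at the face of the far stop plate that the carrier must come up against: stand (50, -113, 100) mm. The plate stands across the wire: 50 mm wide in stand x, 6 mm thick, from z = 78 to 109 mm; the rail's end post is 32 mm beyond this point.
- boom_edge (a point): Lower edge (stand -x side) of the aluminium boom above the far stop: stand (52, -113, 240) mm. The boom runs the stand's whole length in y, x = 52 to 88, z = 240 to 266 mm, on a column 28 mm thick at (70, 155). An upright gripper on the carrier hits it along the last stretch; one leaning 35 to 50 degrees sideways (its body towards stand -x, the robot's right) passes beside it.
- carrier_handle (a point): Centre of the upright square handle (12 x 12 mm, 30 mm of it above this point, 29 mm below) of the loose specimen carrier, 60 to 130 g: an aluminium ring on the wire with the handle above and a round pan below. 47 mm above the hole's centre, 39 mm above the wire's axis while hanging. y axis: the ring's axis, along the wire; z up. Starts at stand y about 60 to 100 mm, before the first corner.
- carrier_hole (a point): Centre of the ring's hole: hole 24 mm, outside 36 mm, 8 mm thick along the wire; 8 mm below the wire's axis when hanging. Lifted 8 mm the wire is centred, with 8 mm play all round. The ring's axis must stay within 30 degrees or so of the wire's run to pass. Against the stop it lies 4 mm before the stop's face. The pan, 40 mm across, reaches 42 mm below.
- head (a joint): Travel of the camera head along the boom, m; grows as it moves in the stand's -y direction; 0.020 is fully home at its end stop, over the far stop. Starts between 0 and 0.008. A grey carriage 34 x 64 mm on the boom; its bracket and camera barrel hang off its +x side. Driven by its knob, 15 mm for each radian; it stays where it is left.
- feed_knob (a joint): Turn of the feed knob, rad, growing clockwise seen from above; always the head's travel / 0.015, so home is 1.33 rad. Takes about 0.1 N m.
- knob_grip (a point): Grip point on the vertical axis of the feed knob, which rides on top of the camera head and shifts with it: a black bar 36 mm long (its x axis), 12 mm thick (its y axis), 28 mm high on a disc 34 mm across; the point is 11 mm below the top of the bar, 17 mm above the disc's top and 24 mm above the carriage, 304 mm above the table. Stand x = 70 mm.
- jar_mid (a point): Bystander, middle of a jar 40 mm across, 50 mm high, standing on the stand's base plate.
- dish_mid (a point): Bystander, middle of a glass dish 60 mm across, 15 mm high, on the stand's base plate.
- beaker_mid (a point): Bystander, middle of a glass beaker 66 mm across, 85 mm high.
- calculator_mid (a point): Bystander, middle of a calculator 150 x 78 x 14 mm lying flat.
- bottle_mid (a point): Bystander, middle of an amber bottle 60 mm across, 130 mm high.
- phone_mid (a point): Bystander, middle of a phone 148 x 72 x 9 mm lying flat.

How it is judged (in metres and radians):
On the way, in this order (a step that is already met when the one before it is completed fails the run):
1. the carrier is against the far stop while the camera head is still away from home (y of carrier_hole in the frame of stand between -0.114 and -0.103 m and x of carrier_hole in the frame of stand between 0.038 and 0.062 m and z of carrier_hole in the frame of stand between 0.08 and 0.112 m and angle between carrier_hole's own z axis and vertical below 0.4 rad and value of joint head below 0.013 m), for 0.2 s.
2. the camera head is run fully home (value of joint head above 0.0183 m), for 0.2 s.
At the end, for the whole second after the job is handed in: The carrier hangs at rest on the last stretch of wire, its ring within 6 mm of touching the far stop plate, and the camera head stands within 1.7 mm of the end of its travel (y of carrier_hole in the frame of stand between -0.114 and -0.103 m and x of carrier_hole in the frame of stand between 0.038 and 0.062 m and z of carrier_hole in the frame of stand between 0.08 and 0.112 m and angle between carrier_hole's own z axis and vertical below 0.4 rad and z of carrier_hole in the frame of stand below 0.098 m and value of joint head above 0.0183 m and linear speed of carrier below 0.05 m/s).
It fails at once if a loose bystander is moved by more than 25 mm (distance of any of jar_mid, dish_mid, beaker_mid, calculator_mid, bottle_mid, phone_mid from where it was at the start of the episode above 0.025 m).
It also fails if it takes over 67 s, if anything falls off the work surface, if the arm or the gripper's body presses on something with over 40 N, if the wrist force passes 120 N, or if a joint passes its speed limit or range.

## Working session

There is one attempt and no reset: what is moved stays moved. The work goes in short steps, each a Python script; the robot and the scene stay as the last script left them, time stands still between calls to the robot, and variables do not carry over. Pictures are saved under pics/ and viewed, about 8 in all and at most 12, crops included, and the job is handed in when it is done.

```bash
mkdir -p pics; ls; python3 - <<'E'
from rig import bot
import cv2,numpy as np,pickle
s=bot.read_state();print(s)
d={}
for n in("scene","side"):
    c=bot.read_camera(n);d[n]=c
    print(n,{k:v for k,v in c.items() if k not in("image","depth")})
    cv2.imwrite(f"pics/{n}0.png",c["image"])
pickle.dump(d,open("cams.pkl","wb"))
a=np.hstack([d["scene"]["image"],d["side"]["image"]])
E
```

```text
pics
{'clock': 0.0, 'joint_positions': array([ 1.18541362e+00,  3.00472440e-01,  1.52161795e+00, -5.75355477e-06,
        1.32070684e+00, -6.66156858e-02]), 'qvel': array([ 0.00088658, -0.00030532, -0.00142253,  0.00133472, -0.00236289,
        0.00055358]), 'effort': array([ 5.35312518e-05, -5.43518436e+01, -3.61776710e+01, -1.29957780e-04,
        4.19166274e-03,  6.18058471e-05]), 'ee_pos': array([172.2945156 , 522.07780545, 249.70497355]), 'tool_rot': array([-0.57278936,  0.57324471,  0.41394829, -0.41466813]), 'ft_force': array([0.2296185 , 0.21665494, 0.30349203]), 'moment': array([ 0.01377511, -0.03142566, -0.03589307]), 'grip_width': 85.80827705384445}
scene {'fovy': 48.144771710379636, 'cx': 257.5961068022079, 'cy': 197.15106037027945, 'k1': -0.056754382841014146, 'eye': array([1399.74939434,  202.84701928, 1075.6082458 ]), 'attitude': array([-0.24080258,  0.5602345 ,  0.72999969, -0.30862901])}
side {'fovy': 42.34176959060923, 'cx': 255.62832588843204, 'cy': 189.37279082716165, 'k1': -0.1378318964159506, 'eye': array([ 188.69105315,  844.78477323, 1308.5795472 ]), 'attitude': array([ 0.06474827, -0.1521488 ,  0.92730345, -0.33580756])}
```

View pics/scene0.png

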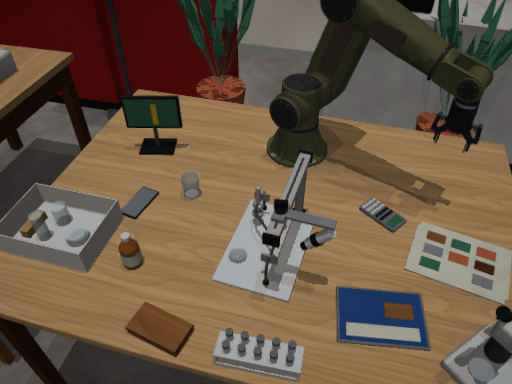

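View pics/side0.png

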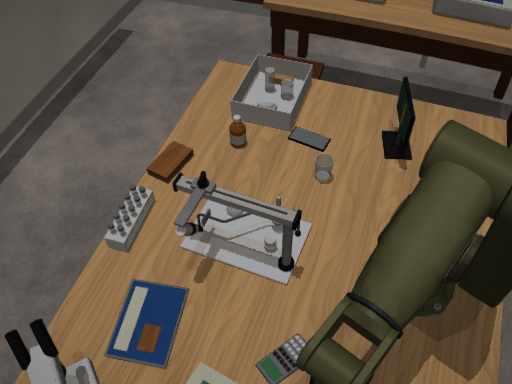

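The scene picture shows the stand around px (265,245), with the boom, the knob and the carrier near (262,205). The side picture shows the stand around (245,230). Next, enlarged crops.

```bash
cat > h.py <<'E'
import numpy as np,cv2
from scipy.spatial.transform import Rotation as R
def rot(q): return R.from_quat([q[1],q[2],q[3],q[0]])
def quat(r):
    x=r.as_quat(); return np.array([x[3],x[0],x[1],x[2]])
def K(c):
    f=192/np.tan(np.radians(c["fovy"])/2); return f
def rays(c,uv):
    uv=np.atleast_2d(uv).astype(float);d=(uv-[c["cx"],c["cy"]])/K(c);s=d.copy()
    for _ in range(20): s=d/(1+c["k1"]*(s**2).sum(1,keepdims=True))
    return np.c_[s,np.ones(len(s))]
def pose(c):
    return (rot(c["attitude"]).as_matrix(),np.array(c["eye"]))
def on_plane(c,uv,z):
    M,e=pose(c);r=rays(c,uv)@M.T
    return e+r*((z-e[2])/r[:,2])[:,None]
def cloud(c,u0,u1,v0,v1):
    M,e=pose(c);v,u=np.mgrid[v0:v1,u0:u1];uv=np.c_[u.ravel(),v.ravel()]
    d=c["depth"][v0:v1,u0:u1].ravel()
    return uv[d>0],(rays(c,uv)*d[:,None])[d>0]@M.T+e
def proj(c,P):
    M,e=pose(c);p=(np.atleast_2d(P)-e)@M;s=p[:,:2]/p[:,2:]
    return s*(1+c["k1"]*(s**2).sum(1,keepdims=True))*K(c)+[c["cx"],c["cy"]]
E
python3 - <<'E'
import pickle
from h import *
d=pickle.load(open("cams.pkl","rb"))
for n,(u0,u1,v0,v1) in dict(scene=(205,345,150,300),side=(165,325,165,285)).items():
    c=d[n]
    im=cv2.resize(c["image"][v0:v1,u0:u1],None,fx=5 if n=="side" else 4,fy=5 if n=="side" else 4,interpolation=cv2.INTER_CUBIC)
    cv2.imwrite(f"pics/{n}_crop.png",im)
    uv,P=cloud(c,u0,u1,v0,v1)
    br=c["image"][uv[:,1],uv[:,0]].min(1)
    m=(P[:,2]>3)&(P[:,2]<22)&(br>140)
    print(n,m.sum(),P[m].mean(0),cv2.minAreaRect(P[m][:,:2].astype(np.float32)))
E
```

```text
scene 3483 [582.59745023  -4.73060487  12.40731702] ((535.886962890625, 9.90374755859375), (238.45436096191406, 356.4795837402344), 86.51300048828125)
side 3140 [525.16000783  28.09818588  12.41548572] ((532.4853515625, 9.521812438964844), (237.9095001220703, 357.736328125), 86.63784790039062)
```

View pics/scene_crop.png

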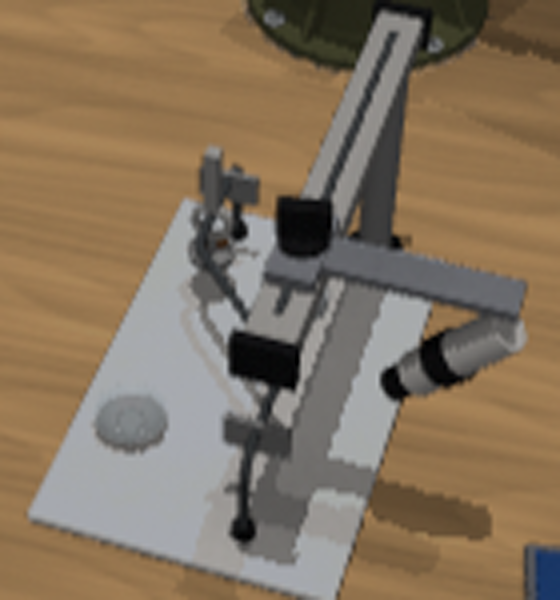

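View pics/side_crop.png

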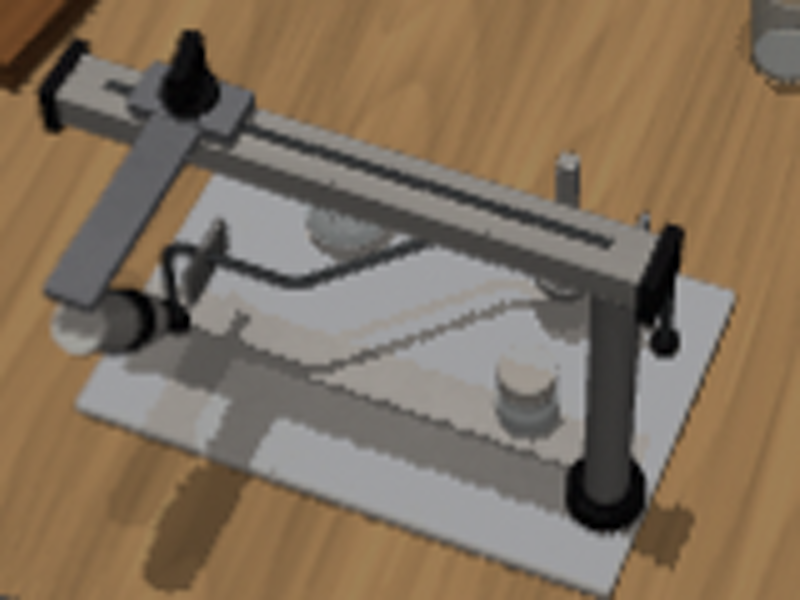

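The scene crop shows the handle top at about px (258,187.5) and the knob near (281,205). The side crop shows the handle top at (278.6,197), the knob at (203,176) and the jar and dish on the plate. The plate fits from the two cameras agree to 3 mm.

```bash
cat >> h.py <<'E'
TH=np.radians(-3.43)   # stand yaw: stand x = world +y rotated by TH
def set_stand(org,th):
    global S,O
    S=np.c_[[-np.sin(th),np.cos(th),0],[-np.cos(th),-np.sin(th),0],[0,0,1.]];O=np.array([org[0],org[1],0.])
C0=np.array([534.2,9.7])
set_stand(C0-10*np.array([-np.sin(TH),np.cos(TH)]),TH)
def w(p): return S@np.array(p,float)+O
def st(P): return (np.atleast_2d(P)-O)@S
def att(lean,yaw,flip=1):
    """tool attitude in world: lean sideways toward stand -x, then yaw about stand z (deg)"""
    a=np.radians(lean); y=np.array([np.sin(a),0,-np.cos(a)]); x=np.array([0,flip,0.])
    M=np.c_[x,y,np.cross(x,y)]
    return quat(R.from_matrix(S@R.from_euler('z',yaw,degrees=True).as_matrix()@M))
E
python3 - <<'E'
import pickle
from h import *
d=pickle.load(open("cams.pkl","rb"))
np.set_printoptions(precision=1,suppress=True)
for n,uv in dict(scene=(258,188),side=(278.6,197)).items():
    print(n,"handle top",st(on_plane(d[n],uv,169)))
for n,(u0,u1,v0,v1) in dict(scene=(205,345,150,300),side=(165,325,165,285)).items():
    uv,P=cloud(d[n],u0,u1,v0,v1);q=st(P);z=q[:,2]
    def rng(m,t): print(n,t,m.sum(),np.percentile(q[m],[3,50,97],axis=0).tolist() if m.sum() else None)
    rng((z>255)&(z<272)&(abs(q[:,1])<60)&(q[:,0]<110),"boom top")
    m=(z>306)&(z<322);rng(m,"knob top")
    if m.sum()>5: print(cv2.minAreaRect(q[m][:,:2].astype(np.float32)))
    rng((z>274)&(z<288)&(q[:,0]<90),"carriage top")
    rng((z>120)&(z<175)&(q[:,0]<-30)&(q[:,1]<115)&(q[:,1]>40),"handle")
    rng((z>85)&(z<112)&(q[:,0]>20)&(q[:,0]<80)&(q[:,1]<-100),"stop")
E
python3 - <<'E'
from h import *
from rig import bot
for lean in (40,45):
  for fl in (1,-1):
    for p,ys in (((-50,80,162),(0,)),((-50,45,162),(0,20)),((0,-5,162),(20,30,45)),((50,-55,162),(0,20)),((50,-109,162),(0,))):
      print(lean,fl,p,[(y,None if (j:=bot.ik(w(p),att(lean,y,fl))) is None else np.round(j,2).tolist()) for y in ys])
E
```

```text
scene handle top [[-47.6  82.8 169. ]]
side handle top [[-50.6  85.6 169. ]]
scene boom top 350 [[54.49624703601803, -45.60708675871123, 260.01028623367444], [73.686290935666, 4.554013294283329, 266.4170458253163], [88.80929171917896, 56.82648649168059, 269.83264066684427]]
scene knob top 78 [[54.32651164366947, -103.37452325621129, 307.07723143747467], [70.59714851212037, -98.00973407553457, 313.6576160136497], [87.21191985272621, -87.63985268809878, 317.1288396336522]]
((70.38262176513672, -95.69313049316406), (34.729984283447266, 15.368319511413574), 8.453121185302734)
scene carriage top 154 [[55.66043106319477, -127.7180217334842, 275.43389407321047], [74.41592521539941, -112.7049293140601, 279.9778106668563], [88.37255432080165, -67.78939394200829, 287.7291604107516]]
scene handle 53 [[-53.08419833463957, 75.14645511729708, 123.29731936242872], [-47.03971864902662, 79.14507195296883, 151.28010828950198], [-42.41370602010845, 88.16002483034578, 170.59221407245096]]
scene stop 147 [[27.76609411269086, -145.00070102217742, 86.2747053656389], [51.97266163745026, -117.19714406929857,
[... 2386 characters left out ...]
, 0.62, 1.43, 0.55, 1.67, 2.28]), (45, [-0.24, 0.68, 1.33, 0.43, 1.8, 2.13])]
45 1 (50, -55, 162) [(0, None), (20, [-0.22, 0.66, 1.36, 0.66, 1.57, 2.47])]
45 1 (50, -109, 162) [(0, None)]
45 -1 (-50, 80, 162) [(0, [-0.51, 0.36, 1.85, 0.7, 1.4, -0.74])]
45 -1 (-50, 45, 162) [(0, [-0.48, 0.42, 1.75, 0.71, 1.41, -0.7]), (20, [-0.43, 0.51, 1.61, 0.56, 1.59, -0.87])]
45 -1 (0, -5, 162) [(20, [-0.32, 0.58, 1.5, 0.62, 1.58, -0.77]), (30, [-0.29, 0.62, 1.43, 0.55, 1.67, -0.86]), (45, [-0.24, 0.68, 1.33, 0.43, 1.8, -1.02])]
45 -1 (50, -55, 162) [(0, [-0.25, 0.56, 1.54, 0.8, 1.33, -0.51]), (20, [-0.22, 0.66, 1.36, 0.66, 1.57, -0.67])]
45 -1 (50, -109, 162) [(0, [-0.24, 0.66, 1.36, 0.79, 1.37, -0.45])]
```

```bash
python3 - <<'E'
from h import *
from rig import bot
np.set_printoptions(precision=1,suppress=True)
s=bot.read_state();p=s["ee_pos"]
bot.servo_line([p[0],p[1],430],speed=250)
bot.move_to(w((-90,84,450)),att(20,0,-1))
bot.move_to(w((-49-85,84,152+85)),att(45,0,-1))
bot.move_gripper(50,40)
s=bot.read_state();print(s["clock"],st(s["ee_pos"]),s["ft_force"])
c=bot.read_camera("wrist")
T=c["mount"];M=rot(s["tool_rot"]).as_matrix()
c["attitude"]=quat(R.from_matrix(M@T[:3,:3]));c["eye"]=M@T[:3,3]+s["ee_pos"]
v,u=np.mgrid[0:384:2,0:512:2]
uv,P=cloud(c,0,512,0,384);q=st(P);z=q[:,2]
m=(z>125)&(z<172)&(abs(q[:,0]+50)<20)&(abs(q[:,1]-84)<25)
print("handle",m.sum(),np.percentile(q[m],[2,50,98],axis=0))
for a in(130,145,160):
  k=m&(abs(z-a)<7);print(a,k.sum(),np.percentile(q[k],[3,50,97],axis=0) if k.sum() else 0)
cv2.imwrite("pics/w1.png",c["image"])
E
```

```text
4.65 [[-133.9   83.9  237.3]] [0.1 0.6 0.1]
handle 600 [[-55.9  77.9 126.4]
 [-55.1  83.7 160.9]
 [-44.5  89.5 168.2]]
130 89 [[-55.9  78.  125.4]
 [-55.4  83.7 131.1]
 [-54.8  89.4 136.8]]
145 118 [[-55.9  78.2 138.5]
 [-55.4  83.7 145.3]
 [-54.6  89.1 151.6]]
160 216 [[-55.8  77.9 153.5]
 [-55.1  83.7 164. ]
 [-44.8  89.5 167. ]]
```

View pics/w1.png

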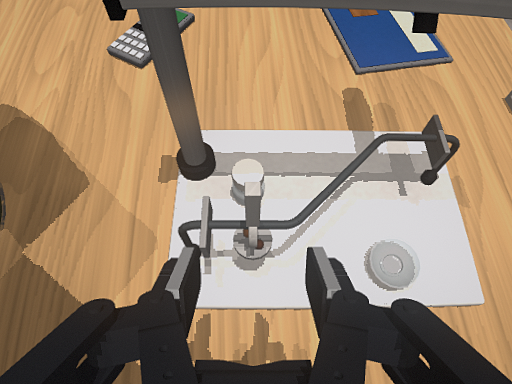

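The wrist picture shows the handle at about px (253,215), between the fingers and square to the jaws. Its centre in the stand frame is (-49.4, 83.7), with the top at z≈168. I'll grasp it and lift 8 mm.

```bash
python3 - <<'E'
from h import *
from rig import bot
np.set_printoptions(precision=1,suppress=True)
def rep(t):
    s=bot.read_state();print(t,round(s["clock"],1),st(s["ee_pos"])[0],"F",s["ft_force"]@S,"w",s["grip_width"])
print(bot.servo_line(w((-49.4,83.7,152)),speed=80,until_force=8));rep("in")
bot.move_gripper(5,40);rep("grip")
print(bot.servo_line(w((-49.4,83.7,160)),speed=30,until_force=12));rep("lift")
c=bot.read_camera("side");cv2.imwrite("pics/s2.png",cv2.resize(c["image"][165:285,165:325],None,fx=4,fy=4,interpolation=cv2.INTER_CUBIC))
E
```

```text
False
in 6.3 [-49.7  83.5 152.2] F [ 0.5  0.8 -0.4] w 49.678951173617264
grip 6.8 [-49.5  83.6 152.1] F [-0.9 -0.9  0.2] w 11.320751233295914
False
lift 7.2 [-49.4  83.7 160.2] F [-0.3 -0.5 -0.4] w 11.303072856855854
```

```bash
python3 - <<'E'
from h import *
from rig import bot
np.set_printoptions(precision=1,suppress=True)
def rep(t):
    s=bot.read_state();print(t,round(s["clock"],1),st(s["ee_pos"])[0],"F",s["ft_force"]@S,"w",round(s["grip_width"],1))
wp=[(-49.5,58,0),(-49,46,20),(-41,36,40),(0,-5,42),(38,-43,40),(48,-55,20),(50.5,-68,2),(50.5,-90,0)]
for x,y,a in wp:
    hit=bot.servo_line(w((x,y,160)),att(45,a,-1),speed=50,until_force=12);rep((x,y,a,hit))
    if hit: break
c=bot.read_camera("scene");a=cv2.resize(c["image"][160:300,210:340],None,fx=4,fy=4,interpolation=cv2.INTER_CUBIC);cv2.imwrite("pics/s3.png",a)
E
```

```text
(-49.5, 58, 0, False) 7.9 [-49.4  58.1 159.9] F [ 0.  -0.4 -1.2] w 11.3
(-49, 46, 20, False) 8.4 [-48.8  46.3 159.7] F [ 0.7 -0.4 -0.7] w 11.3
(-41, 36, 40, False) 8.9 [-41.   36.4 159.8] F [-0.3  0.7 -0.8] w 11.3
(0, -5, 42, False) 10.2 [ -0.2  -4.9 160. ] F [-0.1 -0.7 -0.2] w 11.2
(38, -43, 40, False) 11.4 [ 37.8 -42.9 160. ] F [ 1.3  0.2 -0.7] w 11.4
(48, -55, 20, False) 11.9 [ 47.7 -54.8 160.3] F [ 0.3  0.3 -1. ] w 11.8
(50.5, -68, 2, False) 12.4 [ 50.6 -67.9 160.2] F [-0.   0.8 -0.2] w 11.2
(50.5, -90, 0, False) 13.0 [ 50.5 -89.9 159.8] F [ 0.  -0.4 -1.2] w 11.3
```

View pics/s3.png

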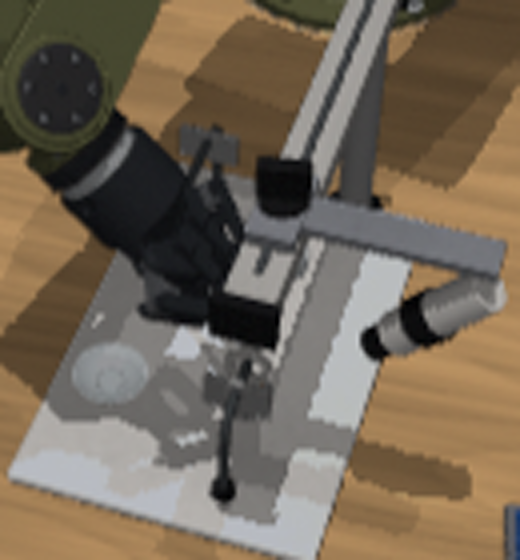

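The picture shows the gripper leaning beside the boom and the carrier just before the far stop (crop px (240,380)). Next I press it to contact, lower, release and back out.

```bash
python3 - <<'E'
from h import *
from rig import bot
np.set_printoptions(precision=1,suppress=True)
def rep(t):
    s=bot.read_state();print(t,round(s["clock"],1),st(s["ee_pos"])[0],"F",s["ft_force"]@S,"w",round(s["grip_width"],1));return st(s["ee_pos"])[0]
hit=bot.servo_line(w((50.5,-116,160)),speed=15,until_force=5);p=rep(("stop",hit))
hit=bot.servo_line(w((50.5,p[1]+.7,151.5)),speed=20,until_force=6);p=rep(("down",hit))
bot.dwell(0.3)
bot.move_gripper(32);rep("open")
bot.servo_line(w((p[0]-90,p[1],p[2]+90)),speed=120);rep("back")
s=bot.read_state();c=bot.read_camera("wrist")
T=c["mount"];M=rot(s["tool_rot"]).as_matrix()
c["attitude"]=quat(R.from_matrix(M@T[:3,:3]));c["eye"]=M@T[:3,3]+s["ee_pos"]
uv,P=cloud(c,0,512,0,384);q=st(P);z=q[:,2]
m=(z>120)&(z<172)&(abs(q[:,0]-50)<20)&(abs(q[:,1]+109)<30)
print("handle",m.sum(),np.percentile(q[m],[2,50,98],axis=0))
cv2.imwrite("pics/w4.png",c["image"])
E
```

```text
('stop', True) 14.2 [  50.6 -107.5  159.5] F [0.2 2.1 0.9] w 11.9
('down', True) 14.6 [  50.5 -107.   152.2] F [-0.8 -0.4  4.9] w 11.7
open 15.2 [  50.6 -106.6  151.4] F [ 0.6 -0.2 -0.3] w 32.0
back 16.4 [ -39.  -106.8  241.5] F [0.3 0.3 0.2] w 32.0
handle 609 [[  44.1 -112.8  122.2]
 [  44.9 -107.3  158.3]
 [  55.4 -101.4  168.3]]
```

View pics/w4.png

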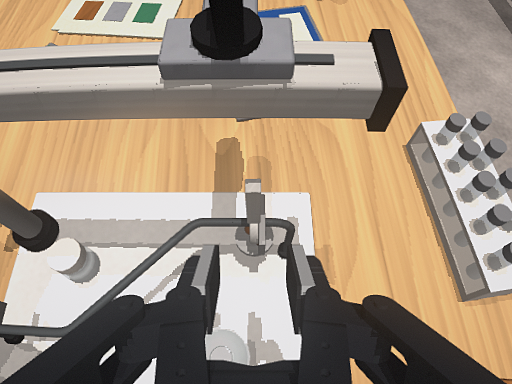

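The picture shows the carrier hanging at px (255,215) against the stop plate, released and upright. Now the knob.

```bash
python3 - <<'E'
from h import *
from rig import bot
np.set_printoptions(precision=2,suppress=True)
bot.servo_line(w((-70,-107,430)),att(20,0,-1),speed=250)
bot.move_to(w((70,-95,415)),att(0,10,-1))
s=bot.read_state();print(s["clock"],st(s["ee_pos"]))
c=bot.read_camera("wrist")
T=c["mount"];M=rot(s["tool_rot"]).as_matrix()
c["attitude"]=quat(R.from_matrix(M@T[:3,:3]));c["eye"]=M@T[:3,3]+s["ee_pos"]
uv,P=cloud(c,0,512,0,384);q=st(P);z=q[:,2]
m=(z>311)&(z<320)&(abs(q[:,0]-70)<30)&(abs(q[:,1]+95)<35)
print("knob",m.sum(),np.median(q[m],axis=0),cv2.minAreaRect(q[m][:,:2].astype(np.float32)))
m=(z>277)&(z<283)&(q[:,0]>45)&(q[:,0]<90)
print("carriage",m.sum(),np.percentile(q[m],[1,50,99],axis=0))
cv2.imwrite("pics/w5.png",c["image"])
for z,yy,a in((309,-95,10),(309,-115,-75),(309,-95,0)):
  for f in(1,-1): print(a,f,bot.ik(w((70,yy,z)),att(0,a,f)))
E
```

```text
18.0083 [[ 70.66 -94.81 413.56]]
knob 800 [ 71.41 -94.93 313.36] ((70.56050109863281, -94.97455596923828), (35.54357147216797, 11.920955657958984), 10.747756958007812)
carriage 1766 [[  53.81 -126.17  277.1 ]
 [  73.13  -88.3   278.47]
 [  87.97  -63.65  281.06]]
10 1 None
10 -1 [ 0.04  0.47  1.16 -0.    1.52 -0.07]
-75 1 [ 0.04  0.51  1.09 -0.    1.54 -1.73]
-75 -1 [ 0.04  0.51  1.09 -0.    1.54  1.41]
0 1 None
0 -1 [ 0.04  0.47  1.16 -0.    1.52  0.1 ]
```

View pics/w5.png

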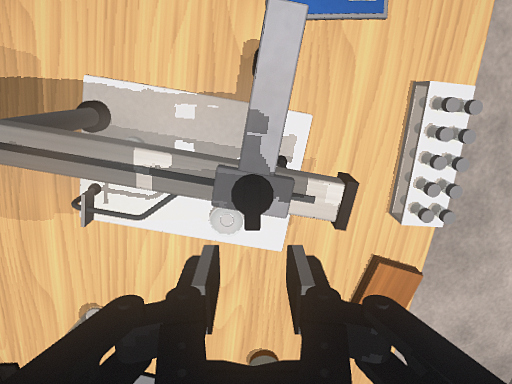

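The wrist picture shows the knob bar at px (252,200). It measures stand (70.6,-95.0), angle 10.7°. I'll grip it and turn clockwise in small steps, moving along with the head.

```bash
python3 - <<'E'
from h import *
from rig import bot
np.set_printoptions(precision=2,suppress=True)
def rep(t):
    s=bot.read_state();print(t,round(s["clock"],1),st(s["ee_pos"])[0],"F",s["ft_force"]@S,"Mz",round(s["moment"][2],2),"w",round(s["grip_width"],1));return s
x,y0,a0=70.5,-95.0,10.7
bot.move_gripper(40)
bot.move_to(w((x,y0,350)),att(0,a0,-1))
print(bot.servo_line(w((x,y0,308.5)),speed=60,until_force=8));rep("down")
bot.move_gripper(5,60);m0=rep("grip")["moment"][2]
t=0
while t<1.4:
    t+=0.1
    bot.servo_line(w((x,y0-15*t,308.5)),att(0,a0-np.degrees(t),-1),speed=6)
    s=rep(round(t,2))
    if abs(s["moment"][2]-m0)>0.7 or abs((s["ft_force"]@S)[1])>20: print("resist");break
bot.dwell(0.3);rep("end")
E
```

```text
False
down 19.5 [ 70.51 -95.1  308.92] F [ 0.27 -0.69  0.73] Mz 0.0 w 40.1
grip 19.9 [ 70.46 -94.34 309.05] F [-0.57  8.33  3.15] Mz -0.27 w 10.7
0.1 20.3 [ 70.46 -95.97 309.09] F [-0.51  7.98  3.59] Mz -0.22 w 11.1
0.2 20.7 [ 70.44 -97.58 309.07] F [-1.57  6.46  3.47] Mz -0.22 w 11.0
0.3 21.1 [ 70.42 -99.19 309.08] F [-0.17  5.51  4.27] Mz -0.22 w 10.5
0.4 21.5 [  70.39 -100.82  309.07] F [-0.98  4.66  5.19] Mz -0.16 w 11.2
0.5 21.9 [  70.36 -102.42  309.04] F [-2.12  4.82  4.87] Mz -0.17 w 11.1
0.6 22.3 [  70.32 -104.03  309.1 ] F [-1.3   3.59  4.49] Mz -0.12 w 10.7
0.7 22.7 [  70.2  -105.64  309.05] F [-2.65  1.24  5.68] Mz -0.13 w 11.0
0.8 23.1 [  70.13 -107.22  309.07] F [-2.9   0.67  4.74] Mz -0.1 w 10.7
0.9 23.5 [  70.04 -108.45  309.04] F [-5.58  4.57  5.83] Mz 0.47 w 11.2
resist
end 23.8 [  70.07 -108.46  309.05] F [-5.83  4.92  5.78] Mz 0.45 w 11.1
```

```bash
python3 - <<'E'
from h import *
from rig import bot
np.set_printoptions(precision=2,suppress=True)
def rep(t):
    s=bot.read_state();print(t,round(s["clock"],1),st(s["ee_pos"])[0],"F",s["ft_force"]@S,"Mz",round(s["moment"][2],2),"yaw",np.degrees(np.arctan2(*(rot(s["tool_rot"]).as_matrix()[:,0]@S)[[0,1]])),"w",round(s["grip_width"],1));return s
t=0.96;x,y0,a0=70.5,-95.0,10.7
bot.servo_line(w((x,y0-15*.91,308.5)),att(0,a0-np.degrees(t),-1),speed=6);rep(t);bot.dwell(.2)
bot.move_gripper(36);rep("open")
bot.servo_line(w((x,y0-15*.9,415)),speed=150)
s=rep("up");c=bot.read_camera("wrist")
T=c["mount"];M=rot(s["tool_rot"]).as_matrix()
c["attitude"]=quat(R.from_matrix(M@T[:3,:3]));c["eye"]=M@T[:3,3]+s["ee_pos"]
uv,P=cloud(c,0,512,0,384);q=st(P);z=q[:,2]
m=(z>311)&(z<320)&(abs(q[:,0]-70)<30)&(abs(q[:,1]+108)<35)
print("knob",m.sum(),cv2.minAreaRect(q[m][:,:2].astype(np.float32)))
b=(z>277)&(z<283)&(q[:,0]>52)&(q[:,0]<88)
print("carriage",np.percentile(q[b],[1,50,99],axis=0))
i=cv2.resize(bot.read_camera("scene")["image"][160:300,210:340],None,fx=3,fy=3,interpolation=cv2.INTER_CUBIC)
j=cv2.resize(c["image"],(560,420))
cv2.imwrite("pics/w6.png",np.hstack([i[:,:240*2-90],j[:,80:480]]))
E
```

```text
0.96 24.0 [  70.29 -108.74  309.11] F [-2.52  1.94  4.5 ] Mz 1.02 yaw -135.88991591837961 w 10.9
open 24.6 [  70.57 -108.68  308.24] F [-0.44  0.11  0.54] Mz -0.01 yaw -135.72831855964702 w 36.3
up 25.5 [  70.52 -108.45  413.89] F [0.61 0.01 0.1 ] Mz 0.01 yaw -135.6992649789182 w 36.1
knob 779 ((70.48136138916016, -108.21539306640625), (11.951332092285156, 35.92266845703125), 50.578590393066406)
carriage [[  54.09 -139.51  277.08]
 [  73.2  -123.34  278.49]
 [  87.11  -76.9   281.41]]
```

View pics/w6.png

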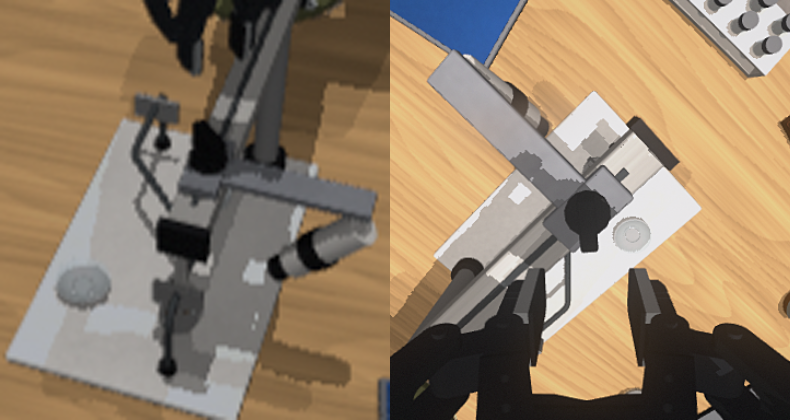

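The knob turned 50° (0.875 rad), the head shifted 13.2 mm, and it ended on a hard stop at about 1 N m. I'll take one last look at the carrier, then hand in.

```bash
python3 - <<'E'
from h import *
from rig import bot
np.set_printoptions(precision=1,suppress=True)
bot.move_to(w((-70,-107,430)),att(20,0,-1))
bot.move_to(w((-50,-107,252)),att(45,0,-1))
s=bot.read_state();c=bot.read_camera("wrist")
T=c["mount"];M=rot(s["tool_rot"]).as_matrix()
c["attitude"]=quat(R.from_matrix(M@T[:3,:3]));c["eye"]=M@T[:3,3]+s["ee_pos"]
uv,P=cloud(c,0,512,0,384);q=st(P);z=q[:,2]
m=(z>120)&(z<172)&(abs(q[:,0]-50)<20)&(abs(q[:,1]+109)<30)
h=np.percentile(q[m],[2,50,98],axis=0);print(s["clock"],"handle",m.sum(),h)
y=(h[0,1]+h[2,1])/2
k=(z>80)&(z<107)&(q[:,0]>25)&(q[:,0]<40)&(q[:,1]<-95)&(q[:,1]>-130)
print("stop face +y side",k.sum(),np.percentile(q[k],[2,50,98],axis=0) if k.sum() else 0)
if -112<y<-105 and 160<h[2,2]<172: bot.finish_job();print("finished")
E
```

```text
27.275 handle 544 [[  44.  -112.8  122. ]
 [  44.9 -107.1  157.7]
 [  55.7 -101.5  168.3]]
stop face +y side 179 [[  25.1 -117.4   85.5]
 [  33.7 -109.9  100.4]
 [  39.6 -104.1  106.9]]
the job is handed in; nothing more can be done
finished
```

The carrier is hanging against the far stop, the camera head is fully home, and I handed the job in at about 27 s on the clock, of the 67 s allowed. The hand-in reports no verdict.

- **Carrier:** I took the handle with the gripper leaning 45°, lifted it 8 mm and slid it round both corners without hitting anything. The contact stop tripped at stand y = -107.5 mm; I then lowered it and let go.
- **Head:** I turned the knob clockwise 0.875 rad, which moved the head about 13.2 mm. It ended on a hard stop at about 1 N m, against roughly 0.1 N m for normal turning.
- **Last check:** the handle is upright at stand x ≈ 50, y ≈ -107 mm with its top at z = 168 mm, so it is hanging at rest height. It did not move while the knob was turned.
- **Disagreement:** the carrier reads about 2 mm short of the nominal contact position of y = -109 mm. That is within my stand fit and camera calibration error, and within the allowed -114 to -103 mm.
- **Not measured:** I did not re-measure the loose items. No unexpected contact force showed up, and the dish was in its place in the last scene picture.

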